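# Index the tube jig to the print station and relock its lever

### The job

Move the tube jig to its print station and lock it there: lift the locking collar and throw the lever over to free the slide, push the carriage along its rails until the index plunger drops into the hole hidden under the carriage, then lift the collar again and throw the lever back so that the collar snaps down locked. Leave the standing tubes and the tin where they are.

Things in the scene. Friction and masses are not known exactly. Their poses are not given: they have to be found in the camera images.
- base: The jig slide unit, fixed on the bench: grey bed plate 210 (x) x 360 (y) x 12 mm high with two rails along its y. Origin: centre of the underside, on the bench. z up; its +x side, far from the robot, carries the lever. Turned by up to 0.35 rad from the world axes. 'Base frame' below means from this origin along these axes.
- lever_pivot (a point): Axis of the lever, fixed, at (60, -36, 55) mm in the base frame. The lever swings about the base's x axis, in its y-z plane. Just to its near side stand the bearing block (x 37 to 45 mm, 44 mm wide, up to 68 mm above the bench) and on it the steel quadrant (same x, within 14 degrees of upright), which reaches 63 mm up from this axis.
- lever (a joint): Lever angle, rad. 0 (start, locked): leans 25 degrees to the base's +y; 0.873: leans 25 degrees to -y, slide free. Stays where left (1.5 N at the knob moves it) but cannot leave either end until the collar is lifted. Locked, its dog arm (16 mm in x, reaching 35 mm to +y of the pivot) blocks the carriage's lug; it can be thrown back only once the carriage is over 70 mm along.
- lever_knob (a point): Centre of the black ball, 22 mm across, on top of the lever, 114 mm from the pivot. Below it is a steel rod 12 mm across, down to the pivot, bare below the collar on its far (+x) side and both y sides.
- collar (a joint): Lift of the locking collar along the lever rod, m. 0 down, 0.018 its stop. Sprung down, 4 to 6.5 N. Its nose, 16 to 23 mm to the near (-x) side of the rod axis, stands beside a fixed steel quadrant. Lifted 10 mm or more it clears the quadrant; hold it up as the lever leaves its end. Then it may ride on the quadrant, and at the other end it snaps down by itself when let go.
- collar_disc (a point): Centre of the collar's disc, on the rod axis: an aluminium disc 32 mm across and 13 mm thick, square to the rod, the lower 6 mm bevelled in to 20 mm. When down its underside is 68 mm and its centre 74.5 mm from the pivot along the rod. It can be pinched across its rim, or lifted from below with the fingers either side of the rod.
- carriage (a joint): Travel of the carriage along the rails towards the base's -y, m. 0 to 0.125; starts between 0 and 0.012. About 2.5 N of friction. The plunger's hole lies somewhere between 0.078 and 0.102 of travel; in it the carriage has 2 mm of play either way.
- push_plate (a point): Middle of the top edge, on the outer (+y) face, of the end plate at the carriage's trailing end: 50 (x) x 12 (y) mm, 40 to 90 mm above the bench, at x = -30 mm in the base frame, y = 124 mm less the travel. Push this face to -y. A like plate stands 116 mm farther to -y; a black tube (top at 79 mm) lies between. The bed has a 36 mm high stop bar at y = 165 mm.
- plunger (a joint): Drop of the index plunger, m. 0: its pin rides on the hidden strip; 0.008: dropped into the hole. Sprung down (2.5 N), it drops by itself if the carriage passes over the hole at no more than about 80 mm/s, and then stops the carriage.
- plunger_top (a point): Top of the plunger's black knob, 24 mm across, on the carriage's near side at its trailing end; 76 mm above the bench when up, 68 mm when dropped.
- tube_a_mid (a point): Centre of a black tube, 32 mm across and 102 mm tall, standing loose on the bench past the base's -y end. Leave alone.
- tube_b_mid (a point): A second such tube beside it. Leave alone.
- tin_mid (a point): Centre of a tin, 80 mm across and 85 mm tall, standing loose past the base's +y end. Leave alone.

How it is judged:
On the way, in this order (a step that is already met when the one before it is completed fails the run):
1. the collar is lifted clear while the lever is still at its locked end (value of joint collar above 0.0085 m and value of joint lever below 0.25 rad), for 0.1 s.
2. the lever is thrown over to its free end (value of joint lever above 0.7 rad), for 0.2 s.
3. the carriage is pushed along and the plunger has dropped into its hole, the lever still at its free end (value of joint carriage above 0.07 m and value of joint plunger above 0.006 m and value of joint lever above 0.6 rad), for 0.2 s.
4. the lever is back at its locked end with the collar down (value of joint lever below 0.12 rad and value of joint collar below 0.003 m), for 0.2 s.
At the end, for the whole second after the job is handed in: The plunger has dropped at least 6 mm into its hole with the carriage at least 70 mm along, the lever is within 0.12 rad of its locked end with the collar down within 3 mm, and both tubes and the tin are within 30 mm of where they stood (all of step 4 and value of joint plunger above 0.006 m and value of joint carriage above 0.07 m and distance of each of tube_a_mid, tube_b_mid, tin_mid from where it was at the start of the episode below 0.03 m); the robot touches nothing.
It fails at once if a standing tube is knocked over or shifted by more than 40 mm (distance of any of tube_a_mid, tube_b_mid from where it was at the start of the episode above 0.04 m).
It fails at once if the tin is shifted by more than 40 mm (distance of tin_mid from where it was at the start of the episode above 0.04 m).
It also fails if it takes over 72 s, if anything falls off the work surface, if the arm or the gripper's body presses on something with over 40 N, if the wrist force passes 120 N, or if a joint passes its speed limit or range.

### The arm

A 6-joint arm with a two-finger parallel gripper is mounted at the origin on the work surface. World frame = base frame: x ahead of the robot, y to its left, z up, the work surface at z = 0. Lengths are in m, angles in rad, forces in N, time in s.
With the tool pointing down it reaches from about 0.375 to 0.9 m from the base axis. Payload 3.1 kg.
Tool frame: the origin (TCP) lies midway between the tips of the shut fingers; the grasp point (between the pads) lies 19 mm behind it (grip_point_offset is the distance from the TCP to the grasp point, in m); z points along the fingers, y is the line along which they close (so a half turn about z gives the same grasp; the last joint's range is limited). The gripper opens to 85 mm and grips with 20 to 120 N. Pads are 22 mm wide; open, the fingers measure 114 mm over their backs; the gripper's body (76 mm by 85 mm) begins 54 mm behind the grasp point. The pads swing forward as they close: fully open they stand 13 mm farther back than shut.
Start: joints at [1.024, 0.527, 1.433, -0, 1.181, -0.178], TCP at [0.225, 0.583, 0.231] pointing down, gripper open.
Joint ranges: [-3.08, 3.08], [-0.75, 2.2], [0.22, 2.44], [-1.43, 4.57], [0, 2.65], [-2.85, 2.85]. Speed limits (rad/s): [2.79, 2.79, 3.14, 3.14, 3.14, 3.14].

### API

Orientations are given as a rotation vector (axis times angle).
In Python, from station import * gives the robot as it stands.
- The arm moves only by the tool move_arm, never from a script. Its argument "series" is one flat list of numbers, 7 for each row, row after row: the closure, from 0 (fully open) to 1 (shut), then the shift along the world's x, y, z as a fraction of full scale, then the turn, a rotation vector about the world's x, y, z as a fraction of full scale. In form: [grip, dx, dy, dz, ax, ay, az, grip, dx, dy, dz, ax, ay, az, ...]. A call has 1 to 20 rows; each row shifts and turns the commanded pose from where the row before left it; what a row does not reach is not made up. Full scale, the value 1, is 0.4 m for a shift and 60 degrees for a turn. A row lasts 1/10 s, in which the tool goes at most 50 mm and 8.59 degrees, less where a joint would pass 70% of its speed; a pose out of reach is approached as far as the arm can. A call with a number of a shift or a turn outside -1 to 1 is refused whole. A call with a gripper value outside its range is refused whole. The fingers move at their own pace and stop on an object; the grip force is fixed at half the most. Time passes only in rows, so rows that do not move let the fingers close. It gives the time, the measured TCP pose, the force, the opening and the grip force at its end, in the units of the state.
- get_obs(): the state, without advancing time (a new reading comes with each control period).
- camera(name): name is "scene" or "top"; returns a dict with "img" (420x560x3 uint8, red, green, blue), "mtx" (3x3 intrinsics, pixels), "R" (3x3) and "t" (3): a world point X has camera coordinates R X + t. Camera axes: x right, y down, z forward; pixel columns grow to the right and rows downward; lengths in m; the calibration is good to about 2 mm. A picture is of the moment at which its call begins. There is no depth.
- sign_off(): hands the job in; it is judged then, once.
The state is a dict: "clock": time; "joint_positions": joint angles; "qvel": joint speeds; "joint_efforts": joint torques, N m; "eef_pos": TCP position; "ee_rot": TCP orientation; "wrist_force": force on the tool from outside, world axes, zero at the start; "wrist_torque": the same for the moment, N m; "grip_width": opening from 0.0 (shut) to 1.0 (fully open); "grasp_force": force on a finger pad.
Only numpy, scipy, OpenCV 4.12 (cv2) and the standard library are available. Lean on these libraries where they do the work, as an engineer would, in place of code of your own. Each camera call takes 0.05 s, during which the arm holds its last target. There are 200 camera calls.

## Working session

There is one attempt and no reset: what is moved stays moved. The work goes in short steps, Python scripts to look and compute and a tool call to move; the robot and the scene stay as the last step left them, time stands still between calls to the robot, and variables do not carry over. Pictures are saved under pics/ and viewed, at most 10 in all, crops included, and the job is handed in when it is done.

Besides the shell and the picture viewer there is one more tool, called after "Call:" as a command line: name --argument value ..., lists and objects as JSON in quotes. move_arm: Moves the arm, as the interface text tells. Shift numbers are shares of 0.4 m and turn numbers shares of 60 degrees, none past 1 either way. Its arguments: {"type":"object","properties":{"series":{"type":"array"}},"required":["series"]}

```bash
mkdir -p pics && python3 - <<'E'
from station import *
import cv2,numpy as np
for n in("scene","top"):
    c=camera(n); cv2.imwrite(f"pics/{n}0.png",c["img"][:,:,::-1]); np.savez(f"{n}0.npz",**c)
    print(n,c["mtx"].round(1).tolist(),c["R"].round(3).tolist(),c["t"].round(3).tolist())
o=get_obs();print(o)
E
```

```text
scene [[417.4, 0.0, 284.7], [0.0, 417.4, 210.8], [0.0, 0.0, 1.0]] [[0.498, 0.867, -0.009], [0.556, -0.328, -0.764], [-0.665, 0.375, -0.646]] [-0.319, -0.208, 1.48]
top [[422.6, 0.0, 273.6], [0.0, 422.6, 212.7], [0.0, 0.0, 1.0]] [[-0.027, -1.0, -0.008], [-0.982, 0.028, -0.186], [0.186, 0.002, -0.983]] [0.058, 0.613, 0.959]
{'clock': 0.1, 'joint_positions': array([ 1.02349865e+00,  5.28357697e-01,  1.43375124e+00, -5.61156516e-06,
        1.18143392e+00, -1.78495730e-01]), 'qvel': array([-0.00037749, -0.00170297, -0.00203849, -0.00168684,  0.00068663,
       -0.00098169]), 'joint_efforts': array([-4.48585024e-04, -4.43308318e+01, -1.78586072e+01, -1.68141401e-04,
        3.91130467e-03, -2.98999183e-06]), 'eef_pos': array([0.22494461, 0.5824309 , 0.23044831]), 'ee_rot': array([-5.75905602e-01, -3.08765447e+00,  2.86612435e-03]), 'wrist_force': array([-0.83721451, -0.21632578, -0.74710481]), 'wrist_torque': array([-0.00029999,  0.00420422,  0.00798206]), 'grasp_force': 0.0, 'grip_width': 1.0009818248220426}
```

View pics/scene0.png

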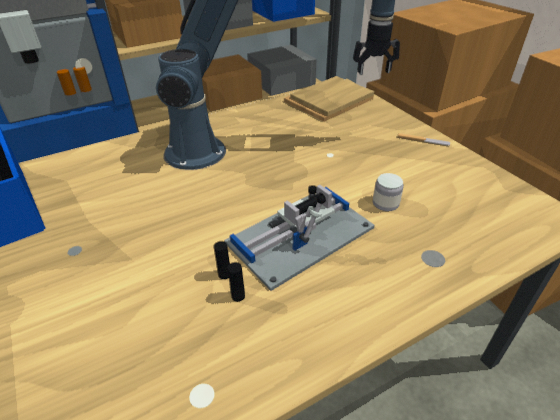

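View pics/top0.png

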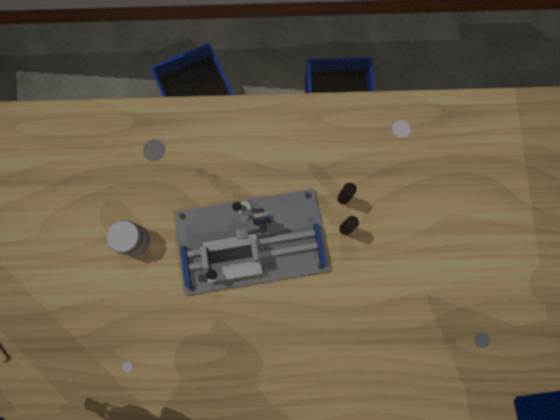

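The views show the bed at top-view corners of about (176,211), (317,191), (329,270) and (188,293), with the black knob near (237,206). The tin is at (125,237) and the tubes at (347,193) and (349,225). I'll enlarge both views.

```bash
cat > h.py <<'E'
from station import *
import cv2,numpy as np
class Cam:
    def __init__(s,d): s.K,s.R,s.t,s.img=d["mtx"],d["R"],d["t"],d["img"]; s.c=-s.R.T@s.t
    def ray(s,p): return s.R.T@np.linalg.solve(s.K,[p[0],p[1],1.])
    def plane(s,p,z): r=s.ray(p); return s.c+r*(z-s.c[2])/r[2]
    def proj(s,X): q=s.K@(s.R@np.asarray(X)+s.t); return q[:2]/q[2]
def tri(a,p,b,q):
    r,s=a.ray(p),b.ray(q); k=np.linalg.lstsq(np.c_[r,-s],b.c-a.c,rcond=None)[0]
    return (a.c+r*k[0]+b.c+s*k[1])/2, np.linalg.norm(a.c+r*k[0]-b.c-s*k[1])
def crop(cam,x,y,w,h,f,name):
    cv2.imwrite("pics/"+name,cv2.resize(cam.img[y:y+h,x:x+w,::-1],None,fx=f,fy=f,interpolation=cv2.INTER_CUBIC))
E
python3 - <<'E'
from h import *
s,t=Cam(np.load("scene0.npz")),Cam(np.load("top0.npz"))
a=cv2.resize(t.img[180:300,165:340,::-1],None,fx=4.5,fy=4.5,interpolation=cv2.INTER_CUBIC)
cv2.imwrite("pics/tc.png",a)
crop(s,220,170,170,125,4.7,"sc.png")
# grey mask
hsv=cv2.cvtColor(t.img,cv2.COLOR_RGB2HSV); m=((hsv[...,1]<60)).astype(np.uint8); 
blue=cv2.inRange(hsv,(100,100,40),(130,255,255)); m|=(blue>0).astype(np.uint8)
m[:180]=0;m[300:]=0;m[:,:165]=0;m[:,335:]=0
m=cv2.morphologyEx(m,cv2.MORPH_OPEN,np.ones((3,3)))
m=cv2.morphologyEx(m,cv2.MORPH_CLOSE,np.ones((9,9)))
c=max(cv2.findContours(m,0,2)[0],key=cv2.contourArea)
r=cv2.minAreaRect(c);b=cv2.boxPoints(r);print(r)
P=[t.plane(p,.012) for p in b]
for p,q in zip(b,P):print(p,q.round(4))
print([np.linalg.norm(P[i]-P[i-1]).round(4) for i in range(4)],np.mean(P,0))
E
```

```text
((250.06756591796875, 241.40541076660156), (84.99427032470703, 147.63027954101562), 80.53767395019531)
[170.27026 211.62164] [0.6328 0.3019 0.012 ]
[315.89188 187.35135] [ 0.6851 -0.0678  0.012 ]
[329.86487 271.18918] [ 0.4729 -0.0923  0.012 ]
[184.24326 295.45947] [0.4242 0.2641 0.012 ]
[np.float64(0.212), np.float64(0.3734), np.float64(0.2136), np.float64(0.3597)] [0.55373637 0.1014626  0.012     ]
```

View pics/tc.png

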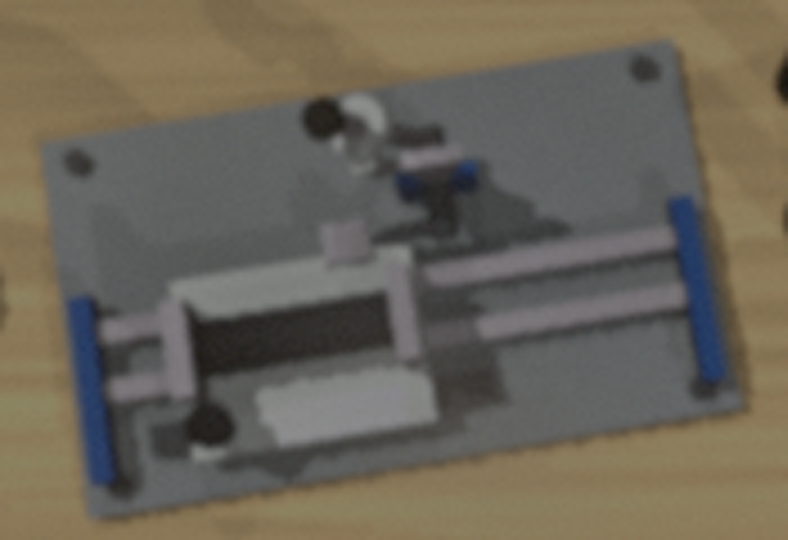

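View pics/sc.png

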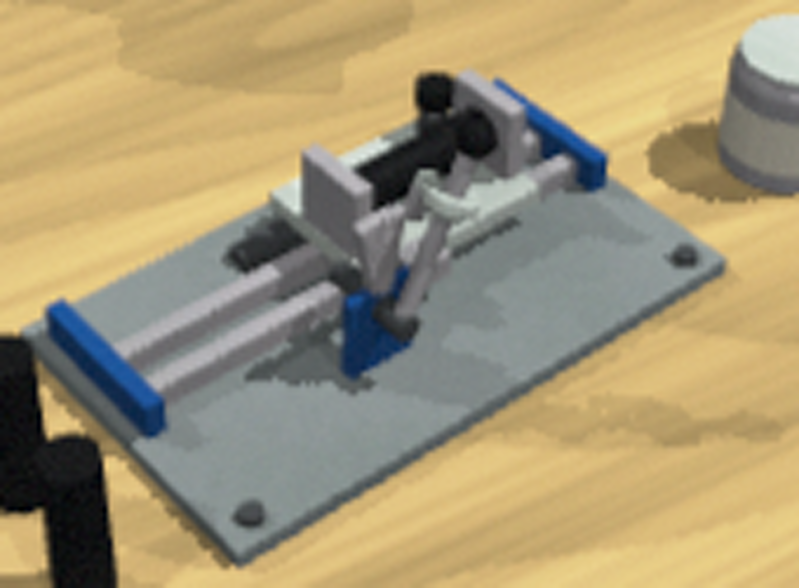

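The top crop shows the bed corners at (42,143), (672,42), (745,405) and (92,518), and the lever knob at (322,118). In the scene crop, the knob is near (475,130), in front of the carriage, with the collar at (450,200). Next is the base pose, checked against the knob.

```bash
cat >> h.py <<'E'
def fit(P,B):
    P,B=np.array(P)[:,:2],np.array(B)[:,:2]; U,_,V=np.linalg.svd((B-B.mean(0)).T@(P-P.mean(0)))
    R=(U@np.diag([1,np.linalg.det(U@V)])@V).T; return np.arctan2(R[1,0],R[0,0]),P.mean(0)-R@B.mean(0),np.c_[P-(B@R.T+P.mean(0)-R@B.mean(0))]
E
python3 - <<'E'
from h import *
s,t=Cam(np.load("scene0.npz")),Cam(np.load("top0.npz"))
px=[np.array(p)/4.5+[165-.4,180-.4] for p in((42,143),(672,42),(745,405),(92,518))]
B=[(.105,.18),(.105,-.18),(-.105,-.18),(-.105,.18)]
P=[t.plane(p,.012) for p in px]
f=fit(P,B); print("top",f)
sx=[np.array(p)/4.7+[220-.4,170-.4] for p in((724,264),(240,556))]
P2=[s.plane(p,.012) for p in sx]; print("scene corners",P2, "top",P[:2])
th,o,_=f; R=np.array([[np.cos(th),-np.sin(th),0],[np.sin(th),np.cos(th),0],[0,0,1]])
W=lambda b:R@np.array(b)+[*o,0]
a=np.radians(25)
for n,b in dict(knob=(.06,-.036+.114*np.sin(a),.055+.114*np.cos(a)),disc=(.06,-.036+.0745*np.sin(a),.055+.0745*np.cos(a)),plate0=(-.03,.124,.09)).items():
    w=W(b);print(n,w.round(4),"tc",(t.proj(w)-[164.6,179.6])*4.5,"sc",(s.proj(w)-[219.6,169.6])*4.7)
k=tri(t,np.array((322,118))/4.5+[164.6,179.6],s,np.array((475,130))/4.7+[219.6,169.6]);print("knob tri",k)
E
```

```text
top (np.float64(0.14039280773629734), array([0.55422268, 0.09973257]), array([[ 1.44842271e-04, -1.42236588e-05],
       [-2.30029087e-03,  1.16762475e-03],
       [ 1.29011186e-03, -3.77940610e-05],
       [ 8.65336735e-04, -1.11560703e-03]]))
scene corners [array([0.63518816, 0.28824489, 0.012     ]), array([ 0.6836854, -0.0629389,  0.012    ])] top [array([0.63314666, 0.29264021, 0.012     ]), array([ 0.68107708, -0.06263594,  0.012     ])]
knob [0.6119 0.1202 0.1583] tc [325.77395913 118.89641479] sc [476.26078641 139.53919355]
disc [0.6143 0.1037 0.1225] tc [365.29453358 127.77417797] sc [449.31322175 205.10268402]
plate0 [0.5072 0.2183 0.09  ] tc [147.36524861 353.46681434] sc [510.56397268  82.17215583]
knob tri (array([0.61086858, 0.12076985, 0.16383692]), np.float64(0.0016310967120606844))
```

```bash
cat >> h.py <<'E'
from scipy.spatial.transform import Rotation as Ro
TH,O=0.1404,np.array([.5547,.0993,0]); RB=Ro.from_euler('z',TH).as_matrix()
def lev(r,lean):
    "TCP pose gripping along the rod: TCP r from pivot, lean (deg, + to +y)"
    a=np.radians(lean); u=np.array([0,np.sin(a),np.cos(a)]); v=np.array([0,np.cos(a),-np.sin(a)])
    return RB@(np.array([.06,-.036,.055])+r*u)+O, RB@np.c_[np.cross(v,-u),v,-u]
def base(p,q): return RB.T@(np.asarray(p)-O)
def delta(A,B,n,g):
    "per-row numbers, n rows from pose A to pose B"
    d=(B[0]-A[0])/n/.4; w=Ro.from_matrix(B[1]@A[1].T).as_rotvec()/n/np.radians(60)
    print(n,"x",[g,*d.round(4).tolist(),*w.round(4).tolist()])
def now():
    o=get_obs(); p=(o["eef_pos"],Ro.from_rotvec(o["ee_rot"]).as_matrix())
    print("t",round(o["clock"],2),"tcp base",(base(p[0],0)*1e3).round(1),"F",o["wrist_force"].round(1),"w",round(o["grip_width"],3),"gf",round(o["grasp_force"],1),"q",o["joint_positions"].round(2)); return p
E
python3 - <<'E'
from h import *
p=now(); B=lev(.15,25); delta(p,B,15,0); delta(B,lev(.057,25),10,0)
E
```

```text
t 0.1 tcp base [-258.9  524.5  230.4] F [-0.8 -0.2 -0.7] w 1.001 gf 0.0 q [ 1.02  0.53  1.43 -0.    1.18 -0.18]
15 x [0, 0.0642, -0.0746, -0.0066, -0.0278, 0.0032, 0.0319]
10 x [0, 0.0014, -0.0097, -0.0211, 0.0, 0.0, 0.0]
```

Call:
move_arm --series '[0,0.0642,-0.0746,-0.0066,-0.0278,0.0032,0.0319,0,0.0642,-0.0746,-0.0066,-0.0278,0.0032,0.0319,0,0.0642,-0.0746,-0.0066,-0.0278,0.0032,0.0319,0,0.0642,-0.0746,-0.0066,-0.0278,0.0032,0.0319,0,0.0642,-0.0746,-0.0066,-0.0278,0.0032,0.0319,0,0.0642,-0.0746,-0.0066,-0.0278,0.0032,0.0319,0,0.0642,-0.0746,-0.0066,-0.0278,0.0032,0.0319,0,0.0642,-0.0746,-0.0066,-0.0278,0.0032,0.0319,0,0.0642,-0.0746,-0.0066,-0.0278,0.0032,0.0319,0,0.0642,-0.0746,-0.0066,-0.0278,0.0032,0.0319,0,0.0642,-0.0746,-0.0066,-0.0278,0.0032,0.0319,0,0.0642,-0.0746,-0.0066,-0.0278,0.0032,0.0319,0,0.0642,-0.0746,-0.0066,-0.0278,0.0032,0.0319,0,0.0642,-0.0746,-0.0066,-0.0278,0.0032,0.0319,0,0.0642,-0.0746,-0.0066,-0.0278,0.0032,0.0319,0,0,0,0,0,0,0,0,0,0,0,0,0,0]'

```text
clock: 1.8
eef_pos: [0.6101, 0.1347, 0.1908]
ee_rot: [-0.21, 3.034, -0.669]
wrist_force: [-0.6, -0.2, 0.5]
grip_width: 1.0
grasp_force: 0.0
```

```bash
python3 - <<'E'
from h import *
p=now(); delta(p,lev(.15,25),1,0); delta(p,lev(.057,25),10,0)
s=Cam(camera("scene"));crop(s,220,120,170,125,4.7,"s1.png")
E
```

```text
t 1.8 tcp base [ 59.8  27.3 190.8] F [-0.6 -0.2  0.5] w 1.0 gf 0.0 q [ 0.24  0.63  1.44 -0.47  1.16 -1.26]
1 x [0, 0.0004, 0.0002, 0.0004, -0.0017, -0.002, 0.0022]
10 x [0, 0.0014, -0.0097, -0.021, -0.0002, -0.0002, 0.0002]
```

View pics/s1.png

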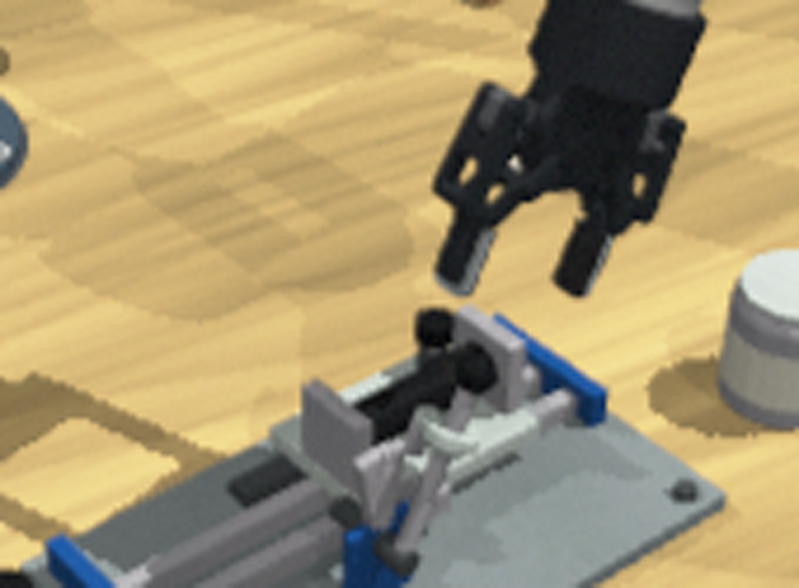

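The gripper axis, from (600,100) through the tips at (515,285), points straight at the knob at (478,365). Descend.

Call:
move_arm --series '[0,0.0014,-0.0097,-0.021,0,0,0,0,0.0014,-0.0097,-0.021,0,0,0,0,0.0014,-0.0097,-0.021,0,0,0,0,0.0014,-0.0097,-0.021,0,0,0,0,0.0014,-0.0097,-0.021,0,0,0,0,0.0014,-0.0097,-0.021,0,0,0,0,0.0014,-0.0097,-0.021,0,0,0,0,0.0014,-0.0097,-0.021,0,0,0,0,0.0014,-0.0097,-0.021,0,0,0,0,0.0014,-0.0097,-0.021,0,0,0,0,0,0,0,0,0,0]'

```text
clock: 2.95
eef_pos: [0.6152, 0.0958, 0.1062]
ee_rot: [-0.213, 3.034, -0.671]
wrist_force: [-0.5, -0.7, 0.1]
grip_width: 0.999
grasp_force: 0.0
```

```bash
python3 - <<'E'
from h import *
p=now(); delta(p,lev(.057,25),1,0)
s=Cam(camera("scene"));crop(s,270,130,100,75,8,"s2.png")
E
```

```text
t 2.95 tcp base [ 59.4 -11.9 106.2] F [-0.5 -0.7  0.1] w 0.999 gf 0.0 q [ 0.18  0.74  1.51 -0.53  0.98 -1.21]
1 x [0, 0.0014, 0.0003, 0.0012, -0.0009, -0.003, 0.0008]
```

View pics/s2.png

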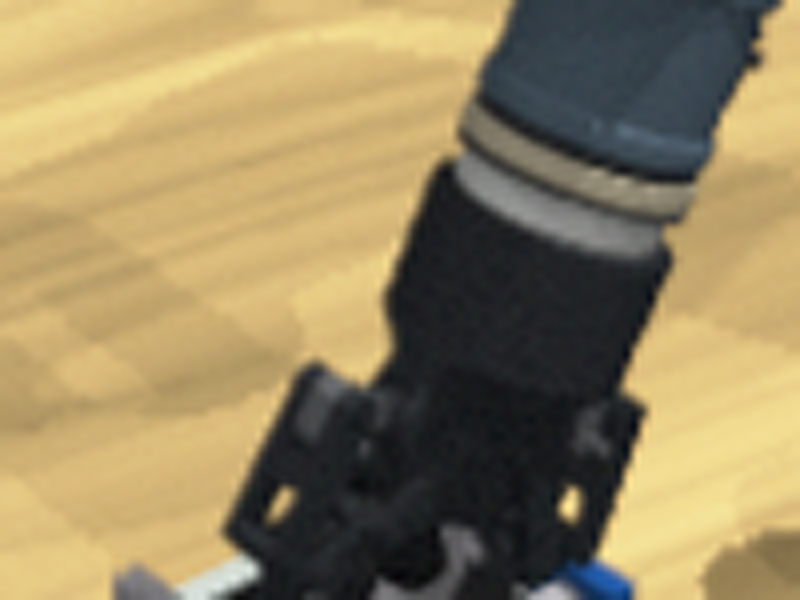

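The gripper sits over the knob with the collar at about (440,570) between the fingers, and there is no contact force. Close.

Call:
move_arm --series '[0.45,0,0,0,0,0,0,0.5,0,0,0,0,0,0,0.55,0,0,0,0,0,0,0.6,0,0,0,0,0,0,0.65,0,0,0,0,0,0,0.7,0,0,0,0,0,0,0.8,0,0,0,0,0,0,0.8,0,0,0,0,0,0]'

```text
clock: 3.8
eef_pos: [0.6162, 0.097, 0.1083]
ee_rot: [-0.213, 3.03, -0.669]
wrist_force: [-1.0, 3.3, 5.8]
grip_width: 0.338
grasp_force: 58.9
```

```bash
python3 - <<'E'
from h import *
p=now(); 
delta(lev(.057,25),lev(.072,25),5,.8)
for k in range(8): delta(lev(.072,25-6.25*k),lev(.072,25-6.25*(k+1)),1,.8)
E
```

```text
t 3.8 tcp base [ 60.6 -10.9 108.3] F [-1.   3.3  5.8] w 0.338 gf 58.9 q [ 0.18  0.73  1.51 -0.53  0.98 -1.21]
5 x [0.8, -0.0004, 0.0031, 0.0068, 0.0, 0.0, 0.0]
1 x [0.8, 0.0025, -0.018, 0.0073, 0.1031, 0.0146, 0.0]
1 x [0.8, 0.0026, -0.0187, 0.0053, 0.1031, 0.0146, -0.0]
1 x [0.8, 0.0027, -0.0192, 0.0032, 0.1031, 0.0146, 0.0]
1 x [0.8, 0.0027, -0.0194, 0.0011, 0.1031, 0.0146, -0.0]
1 x [0.8, 0.0027, -0.0194, -0.0011, 0.1031, 0.0146, 0.0]
1 x [0.8, 0.0027, -0.0192, -0.0032, 0.1031, 0.0146, -0.0]
1 x [0.8, 0.0026, -0.0187, -0.0053, 0.1031, 0.0146, 0.0]
1 x [0.8, 0.0025, -0.018, -0.0073, 0.1031, 0.0146, -0.0]
```

Call:
move_arm --series '[0.8,-0.0004,0.0031,0.0068,0,0,0,0.8,-0.0004,0.0031,0.0068,0,0,0,0.8,-0.0004,0.0031,0.0068,0,0,0,0.8,-0.0004,0.0031,0.0068,0,0,0,0.8,-0.0004,0.0031,0.0068,0,0,0,0.8,0,0,0,0,0,0]'

```text
clock: 4.4
eef_pos: [0.6153, 0.1029, 0.1213]
ee_rot: [-0.213, 3.031, -0.669]
wrist_force: [1.8, -1.3, -6.4]
grip_width: 0.341
grasp_force: 59.6
```

```bash
python3 - <<'E'
from h import *
p=now(); delta(p,lev(.072,25),1,.8)
t=Cam(camera("scene"));crop(t,260,160,110,80,7.2,"s3.png")
E
```

```text
t 4.4 tcp base [ 60.5  -4.9 121.3] F [ 1.8 -1.3 -6.4] w 0.341 gf 59.6 q [ 0.19  0.72  1.5  -0.52  1.01 -1.22]
1 x [0.8, -0.001, -0.0019, -0.0026, -0.0016, -0.0003, -0.0]
```

View pics/s3.png

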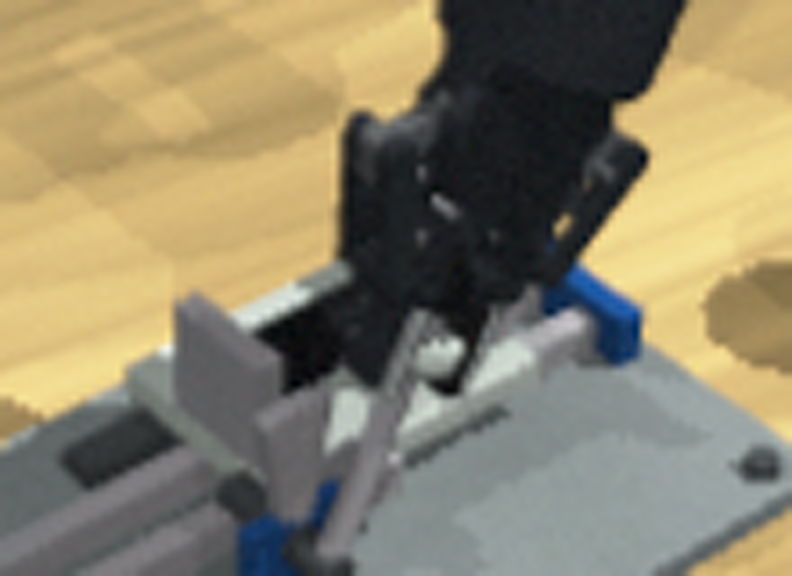

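The pads hold the collar at about (435,350), visibly raised on the rod, and the wrist feels the spring at about 6 N. Throw the lever.

Call:
move_arm --series '[0.8,0.0025,-0.018,0.0073,0.1031,0.0146,0,0.8,0.0026,-0.0187,0.0053,0.1031,0.0146,0,0.8,0.0027,-0.0192,0.0032,0.1031,0.0146,0,0.8,0.0027,-0.0194,0.0011,0.1031,0.0146,0,0.8,0.0027,-0.0194,-0.0011,0.1031,0.0146,0,0.8,0.0027,-0.0192,-0.0032,0.1031,0.0146,0,0.8,0.0026,-0.0187,-0.0053,0.1031,0.0146,0,0.8,0.0025,-0.018,-0.0073,0.1031,0.0146,0,0.8,0,0,0,0,0,0,0.8,0,0,0,0,0,0]'

```text
clock: 5.45
eef_pos: [0.6238, 0.0425, 0.1209]
ee_rot: [0.211, -3.029, -0.675]
wrist_force: [2.8, 2.0, -6.1]
grip_width: 0.343
grasp_force: 61.3
```

```bash
python3 - <<'E'
from h import *
p=now(); delta(p,lev(.072,-25),1,.8)
delta(p,lev(.06,-25),4,.8); delta(lev(.06,-25),lev(.155,-25),8,0)
V=lambda x,y,z:(RB@np.array([x,y,z])+O,lev(.1,0)[1])
delta(lev(.155,-25),V(-.03,.16,.19),10,0)
E
```

```text
t 5.45 tcp base [ 60.5 -65.9 120.9] F [ 2.8  2.  -6.1] w 0.343 gf 61.3 q [-0.3   0.73  1.48  0.43  1.17 -2.23]
1 x [0.8, -0.001, -0.0015, -0.0016, -0.0022, -0.0009, 0.0009]
4 x [0.8, -0.0007, 0.0028, -0.0072, -0.0005, -0.0002, 0.0002]
8 x [0, 0.0018, -0.0124, 0.0269, 0.0, 0.0, 0.0]
10 x [0, -0.0314, 0.0616, -0.0014, -0.0413, -0.0058, 0.0]
```

Call:
move_arm --series '[0.8,-0.0007,0.0028,-0.0072,0,0,0,0.8,-0.0007,0.0028,-0.0072,0,0,0,0.8,-0.0007,0.0028,-0.0072,0,0,0,0.8,-0.0007,0.0028,-0.0072,0,0,0,0.4,0,0,0,0,0,0,0,0,0,0,0,0,0,0,0,0,0,0,0,0,0,0,0,0,0,0,0,0,0,0,0,0,0,0,0,0.0018,-0.0124,0.0269,0,0,0,0,0.0018,-0.0124,0.0269,0,0,0,0,0.0018,-0.0124,0.0269,0,0,0,0,0.0018,-0.0124,0.0269,0,0,0,0,0.0018,-0.0124,0.0269,0,0,0,0,0.0018,-0.0124,0.0269,0,0,0,0,0.0018,-0.0124,0.0269,0,0,0,0,0.0018,-0.0124,0.0269,0,0,0]'

```text
clock: 7.15
eef_pos: [0.6283, 0.0069, 0.1968]
ee_rot: [0.213, -3.03, -0.673]
wrist_force: [-0.4, 0.1, 0.1]
grip_width: 0.998
grasp_force: 0.0
```

```bash
python3 - <<'E'
from h import *
p=now()
V=lambda x,y,z:(RB@np.array([x,y,z])+O,lev(.1,0)[1])
delta(p,V(-.03,.148,.19),12,.9);delta(V(-.03,.148,.19),V(-.03,.148,.065),8,1);delta(V(-.03,.148,.065),V(-.03,.143,.065),1,1)
E
```

```text
t 7.15 tcp base [  60.  -101.8  196.8] F [-0.4  0.1  0.1] w 0.998 gf 0.0 q [-0.35  0.64  1.41  0.39  1.33 -2.2 ]
12 x [0.9, -0.0258, 0.0489, -0.0014, -0.0345, -0.0049, -0.0]
8 x [1, 0.0, 0.0, -0.0391, 0.0, 0.0, 0.0]
1 x [1, 0.0017, -0.0124, 0.0, 0.0, 0.0, 0.0]
```

Call:
move_arm --series '[0,0,0,0.05,0,0,0,0.9,-0.0258,0.0489,0.05,-0.0345,-0.0049,0,0.9,-0.0258,0.0489,-0.0014,-0.0345,-0.0049,0,0.9,-0.0258,0.0489,-0.0014,-0.0345,-0.0049,0,0.9,-0.0258,0.0489,-0.0014,-0.0345,-0.0049,0,0.9,-0.0258,0.0489,-0.0014,-0.0345,-0.0049,0,0.9,-0.0258,0.0489,-0.0014,-0.0345,-0.0049,0,0.9,-0.0258,0.0489,-0.0014,-0.0345,-0.0049,0,0.9,-0.0258,0.0489,-0.0014,-0.0345,-0.0049,0,0.9,-0.0258,0.0489,-0.0014,-0.0345,-0.0049,0,1,-0.0258,0.0489,-0.0014,-0.0345,-0.0049,0,1,-0.0258,0.0489,-0.0014,-0.0345,-0.0049,0,1,-0.0258,0.0489,-0.0014,-0.0345,-0.0049,0,1,0,0,0,0,0,0]'

```text
clock: 8.55
eef_pos: [0.5026, 0.2447, 0.2301]
ee_rot: [0.227, -3.132, -0.0]
wrist_force: [0.6, 0.1, 0.7]
grip_width: -0.005
grasp_force: 0.0
```

```bash
python3 - <<'E'
from h import *
p=now()
V=lambda x,y,z:(RB@np.array([x,y,z])+O,lev(.1,0)[1])
delta(p,V(-.03,.148,.065),9,1)
delta(V(-.03,.148,.065),V(-.03,.148-.1,.065),20,1)
s=Cam(camera("scene"));crop(s,220,120,170,125,4.7,"s4.png")
E
```

```text
t 8.55 tcp base [-31.2 151.3 230.1] F [0.6 0.1 0.7] w -0.005 gf 0.0 q [ 0.25  0.44  1.6   0.    1.1  -1.46]
9 x [1, 0.0005, -0.0008, -0.0459, 0.0, -0.0001, -0.0004]
20 x [1, 0.0017, -0.0124, 0.0, 0.0, 0.0, 0.0]
```

View pics/s4.png

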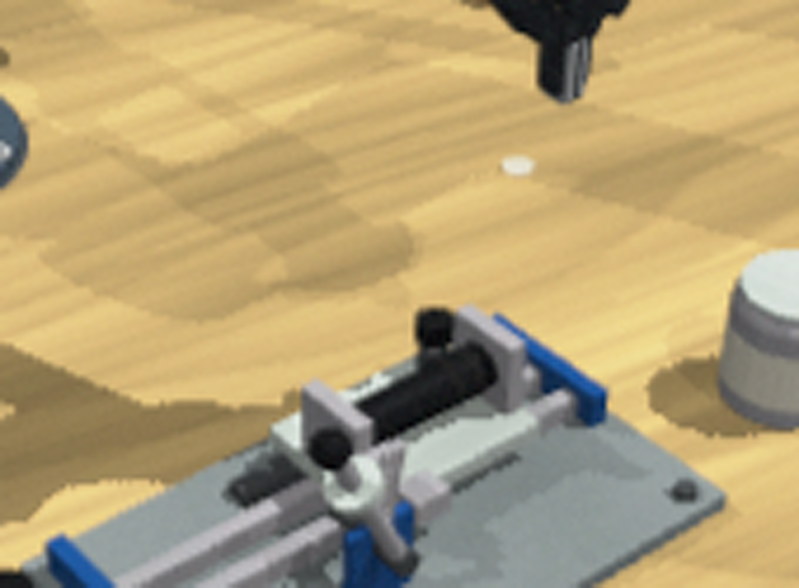

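The lever stands thrown over, with its knob at (330,448) and the collar down at (350,490). The fingers at (563,85) are shut and above the push face. Descend, then push.

Call:
move_arm --series '[1,0.0005,-0.0008,-0.0459,0,0,0,1,0.0005,-0.0008,-0.0459,0,0,0,1,0.0005,-0.0008,-0.0459,0,0,0,1,0.0005,-0.0008,-0.0459,0,0,0,1,0.0005,-0.0008,-0.0459,0,0,0,1,0.0005,-0.0008,-0.0459,0,0,0,1,0.0005,-0.0008,-0.0459,0,0,0,1,0.0005,-0.0008,-0.0459,0,0,0,1,0.0005,-0.0008,-0.0459,0,0,0,1,0,0,0,0,0,0]'

```text
clock: 9.6
eef_pos: [0.5055, 0.2375, 0.0625]
ee_rot: [0.217, -3.129, 0.002]
wrist_force: [-0.1, 0.9, -0.1]
grip_width: 0.003
grasp_force: 0.0
```

Call:
move_arm --series '[1,0.0017,-0.0124,0,0,0,0,1,0.0017,-0.0124,0,0,0,0,1,0.0017,-0.0124,0,0,0,0,1,0.0017,-0.0124,0,0,0,0,1,0.0017,-0.0124,0,0,0,0,1,0.0017,-0.0124,0,0,0,0,1,0.0017,-0.0124,0,0,0,0,1,0.0017,-0.0124,0,0,0,0,1,0.0017,-0.0124,0,0,0,0,1,0.0017,-0.0124,0,0,0,0,1,0.0017,-0.0124,0,0,0,0,1,0.0017,-0.0124,0,0,0,0,1,0.0017,-0.0124,0,0,0,0,1,0.0017,-0.0124,0,0,0,0,1,0.0017,-0.0124,0,0,0,0,1,0.0017,-0.0124,0,0,0,0]'

```text
clock: 11.2
eef_pos: [0.5177, 0.1594, 0.0644]
ee_rot: [-0.22, 3.133, -0.001]
wrist_force: [1.3, 5.2, 2.3]
grip_width: -0.001
grasp_force: 2.3
```

```bash
python3 - <<'E'
from h import *
p=now()
E
```

```text
t 11.2 tcp base [-28.3  64.7  64.4] F [1.3 5.2 2.3] w -0.001 gf 2.3 q [ 0.09  0.67  1.77 -0.    0.7  -1.62]
```

Call:
move_arm --series '[1,0.001,-0.0075,0,0,0,0,1,0.001,-0.0075,0,0,0,0,1,0.001,-0.0075,0,0,0,0]'

```text
clock: 11.5
eef_pos: [0.5186, 0.1505, 0.0643]
ee_rot: [-0.221, 3.134, -0.001]
wrist_force: [0.6, 2.4, 0.2]
grip_width: 0.0
grasp_force: 1.5
```

Call:
move_arm --series '[1,0.001,-0.0075,0,0,0,0,1,0.001,-0.0075,0,0,0,0]'

```text
clock: 11.7
eef_pos: [0.5185, 0.1463, 0.0642]
ee_rot: [0.216, -3.133, -0.005]
wrist_force: [0.4, 18.8, 1.3]
grip_width: 0.003
grasp_force: 9.8
```

Call:
move_arm --series '[1,0.001,-0.0075,0,0,0,0]'

```text
clock: 11.8
eef_pos: [0.5186, 0.146, 0.0643]
ee_rot: [0.212, -3.134, -0.012]
wrist_force: [0.3, 30.2, 0.4]
grip_width: -0.0
grasp_force: 15.4
```

The force jumped and the carriage stopped, so the plunger has dropped. Back off and raise.

Call:
move_arm --series '[1,-0.0017,0.0124,0,0,0,0,1,-0.0017,0.0124,0,0,0,0,1,-0.0017,0.0124,0,0,0,0,1,-0.0017,0.0124,0,0,0,0,1,0,0,0.085,0,0,0,1,0,0,0.085,0,0,0,1,0,0,0.085,0,0,0,1,0,0,0.085,0,0,0,0.5,0,0,0.085,0,0,0,0,0,0,0,0,0,0,0,0,0,0,0,0,0]'

```text
clock: 12.9
eef_pos: [0.5167, 0.1615, 0.235]
ee_rot: [-0.22, 3.133, -0.001]
wrist_force: [0.1, -1.5, -0.6]
grip_width: 0.506
grasp_force: 0.0
```

```bash
python3 - <<'E'
from h import *
p=now()
delta(p,lev(.18,-25),10,0);delta(lev(.18,-25),lev(.057,-25),10,0)
s=Cam(camera("scene"));crop(s,220,150,170,125,4.7,"s5.png")
E
```

```text
t 12.9 tcp base [-28.9  66.9 235. ] F [ 0.1 -1.5 -0.6] w 0.506 gf 0.0 q [ 0.1   0.41  1.64 -0.    1.09 -1.61]
10 x [0, 0.0283, -0.0412, -0.0042, 0.0413, 0.0059, 0.0]
10 x [0, -0.0018, 0.0129, -0.0279, 0.0, 0.0, 0.0]
```

View pics/s5.png

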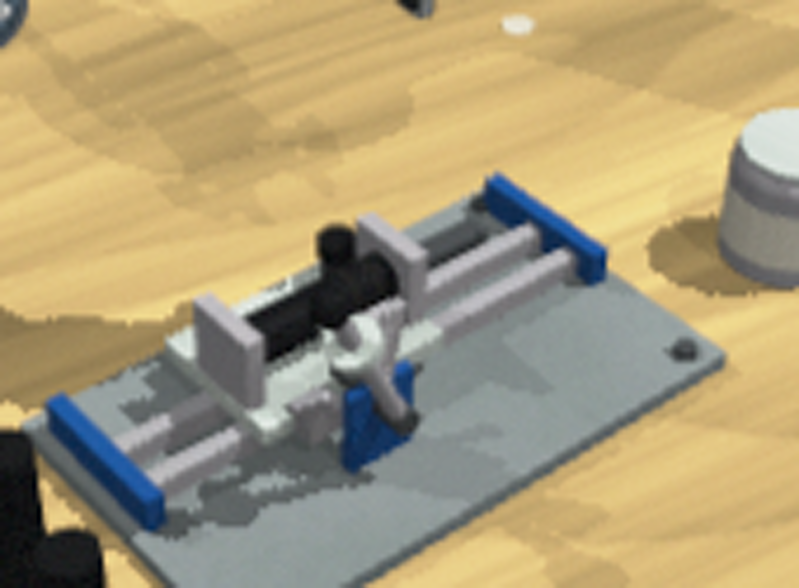

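The carriage is parked mid-rail with its plunger knob at (336,243), lower against the plate than before. The lever is still over with its collar at (355,350). Go back to the lever.

Call:
move_arm --series '[0,0.0283,-0.0412,-0.0042,0.0413,0.0059,0,0,0.0283,-0.0412,-0.0042,0.0413,0.0059,0,0,0.0283,-0.0412,-0.0042,0.0413,0.0059,0,0,0.0283,-0.0412,-0.0042,0.0413,0.0059,0,0,0.0283,-0.0412,-0.0042,0.0413,0.0059,0,0,0.0283,-0.0412,-0.0042,0.0413,0.0059,0,0,0.0283,-0.0412,-0.0042,0.0413,0.0059,0,0,0.0283,-0.0412,-0.0042,0.0413,0.0059,0,0,0.0283,-0.0412,-0.0042,0.0413,0.0059,0,0,0.0283,-0.0412,-0.0042,0.0413,0.0059,0,0,0,0,0,0,0,0,0,0,0,0,0,0,0]'

```text
clock: 14.15
eef_pos: [0.6288, -0.0033, 0.2154]
ee_rot: [0.209, -3.025, -0.674]
wrist_force: [0.7, 0.1, -0.6]
grip_width: 1.0
grasp_force: 0.0
```

```bash
python3 - <<'E'
from h import *
p=now()
delta(p,lev(.057,-25),10,0)
E
```

```text
t 14.15 tcp base [  59.1 -112.   215.4] F [ 0.7  0.1 -0.6] w 1.0 gf 0.0 q [-0.36  0.62  1.38  0.39  1.38 -2.19]
10 x [0, -0.0016, 0.0129, -0.0272, -0.0001, -0.0005, 0.0001]
```

Call:
move_arm --series '[0,-0.0016,0.0129,-0.0272,0,0,0,0,-0.0016,0.0129,-0.0272,0,0,0,0,-0.0016,0.0129,-0.0272,0,0,0,0,-0.0016,0.0129,-0.0272,0,0,0,0,-0.0016,0.0129,-0.0272,0,0,0,0,-0.0016,0.0129,-0.0272,0,0,0,0,-0.0016,0.0129,-0.0272,0,0,0,0,-0.0016,0.0129,-0.0272,0,0,0,0,-0.0016,0.0129,-0.0272,0,0,0,0,-0.0016,0.0129,-0.0272,0,0,0,0,0,0,0,0,0,0]'

```text
clock: 15.25
eef_pos: [0.6222, 0.0495, 0.107]
ee_rot: [0.213, -3.026, -0.673]
wrist_force: [-0.7, -0.4, -0.1]
grip_width: 1.002
grasp_force: 0.0
```

Call:
move_arm --series '[0.45,0,0,0,0,0,0,0.5,0,0,0,0,0,0,0.55,0,0,0,0,0,0,0.6,0,0,0,0,0,0,0.65,0,0,0,0,0,0,0.7,0,0,0,0,0,0,0.8,0,0,0,0,0,0,0.8,0,0,0,0,0,0]'

```text
clock: 16.05
eef_pos: [0.624, 0.0479, 0.1096]
ee_rot: [0.214, -3.031, -0.671]
wrist_force: [-1.3, -1.5, 5.9]
grip_width: 0.337
grasp_force: 58.9
```

```bash
python3 - <<'E'
from h import *
p=now()
delta(p,lev(.072,-25),5,.8)
E
```

```text
t 16.05 tcp base [ 61.5 -60.6 109.6] F [-1.3 -1.5  5.9] w 0.337 gf 58.9 q [-0.29  0.74  1.49  0.44  1.14 -2.23]
5 x [0.8, -0.0003, -0.003, 0.0054, 0.0001, 0.0001, -0.0]
```

Call:
move_arm --series '[0.8,0.0004,-0.0031,0.0068,0,0,0,0.8,0.0004,-0.0031,0.0068,0,0,0,0.8,0.0004,-0.0031,0.0068,0,0,0,0.8,0.0004,-0.0031,0.0068,0,0,0,0.8,0.0004,-0.0031,0.0068,0,0,0,0.8,0,0,0,0,0,0]'

```text
clock: 16.65
eef_pos: [0.6247, 0.042, 0.1225]
ee_rot: [0.213, -3.03, -0.671]
wrist_force: [2.8, 1.8, -6.9]
grip_width: 0.341
grasp_force: 59.6
```

Call:
move_arm --series '[0.8,-0.0025,0.018,0.0073,-0.1031,-0.0146,0,0.8,-0.0026,0.0187,0.0053,-0.1031,-0.0146,0,0.8,-0.0027,0.0192,0.0032,-0.1031,-0.0146,0,0.8,-0.0027,0.0194,0.0011,-0.1031,-0.0146,0,0.8,-0.0027,0.0194,-0.0011,-0.1031,-0.0146,0,0.8,-0.0027,0.0192,-0.0032,-0.1031,-0.0146,0,0.8,-0.0026,0.0187,-0.0053,-0.1031,-0.0146,0,0.8,-0.0025,0.018,-0.0073,-0.1031,-0.0146,0,0.8,0,0,0,0,0,0,0.8,0,0,0,0,0,0]'

```text
clock: 17.65
eef_pos: [0.616, 0.1034, 0.1218]
ee_rot: [-0.215, 3.031, -0.67]
wrist_force: [2.9, 0.6, -6.2]
grip_width: 0.338
grasp_force: 61.1
```

```bash
python3 - <<'E'
from h import *
p=now()
delta(p,lev(.072,25),1,.8);delta(p,lev(.06,25),4,.8); delta(lev(.06,25),lev(.155,25),8,0)
E
```

```text
t 17.65 tcp base [ 61.3  -4.5 121.8] F [ 2.9  0.6 -6.2] w 0.338 gf 61.1 q [ 0.19  0.72  1.5  -0.52  1.01 -1.23]
1 x [0.8, -0.0027, -0.003, -0.004, -0.001, -0.001, -0.0008]
4 x [0.8, -0.0002, -0.0039, -0.0078, -0.0002, -0.0002, -0.0002]
8 x [0, -0.0018, 0.0124, 0.0269, 0.0, 0.0, 0.0]
```

Call:
move_arm --series '[0.8,0.0004,-0.0036,-0.0076,0,0,0,0.8,0.0004,-0.0036,-0.0076,0,0,0,0.8,0.0004,-0.0036,-0.0076,0,0,0,0.8,0.0004,-0.0036,-0.0076,0,0,0,0.4,0,0,0,0,0,0,0,0,0,0,0,0,0,0,0,0,0,0,0,0,0,0,0,0,0,0,0,0,0,0,0,0,0,0,0,-0.0018,0.0124,0.0269,0,0,0,0,-0.0018,0.0124,0.0269,0,0,0,0,-0.0018,0.0124,0.0269,0,0,0,0,-0.0018,0.0124,0.0269,0,0,0,0,-0.0018,0.0124,0.0269,0,0,0,0,-0.0018,0.0124,0.0269,0,0,0,0,-0.0018,0.0124,0.0269,0,0,0,0,-0.0018,0.0124,0.0269,0,0,0,0,-0.0018,0.0124,0.04,0,0,0,0,0,0,0.05,0,0,0]'

```text
clock: 19.55
eef_pos: [0.6095, 0.1421, 0.2326]
ee_rot: [-0.215, 3.033, -0.672]
wrist_force: [-0.1, 0.6, -1.0]
grip_width: 1.001
grasp_force: 0.0
```

```bash
python3 - <<'E'
from h import *
p=now()
s=Cam(camera("scene"));crop(s,220,150,170,125,4.7,"s6.png")
E
```

```text
t 19.55 tcp base [ 60.2  34.7 232.6] F [-0.1  0.6 -1. ] w 1.001 gf 0.0 q [ 0.25  0.59  1.39 -0.46  1.25 -1.29]
```

View pics/s6.png

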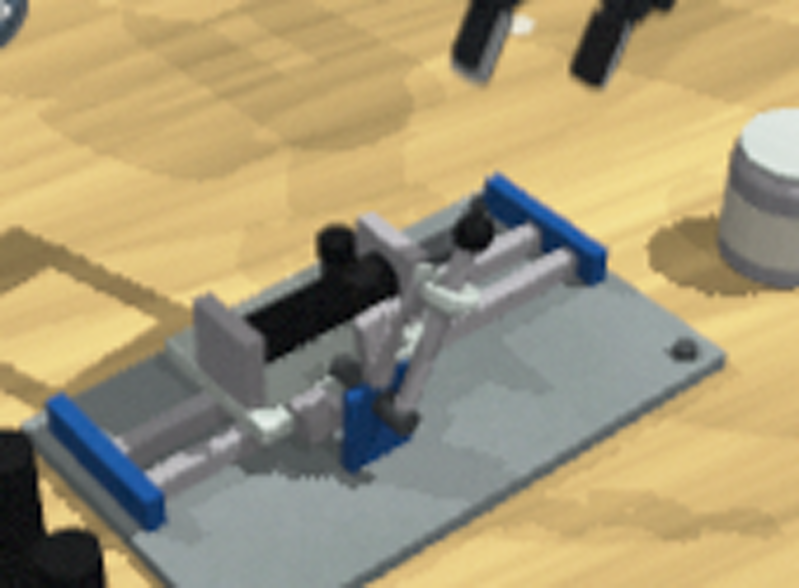

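The lever is back as at the start, with its knob at (475,228) and the collar down at (450,292). The carriage is unmoved and the gripper is clear.

```bash
python3 -c "
from station import *
print(sign_off())"
```

```text
the job is handed in; nothing more can be done
None
```

I handed the job in at about 20 s of the 72 s: the lever is back at its locked end with the collar down, the carriage stands about 87 mm along with its plunger apparently dropped, and I did not touch the tubes or the tin. The plunger drop is judged from the carriage stopping hard and its knob sitting lower in the picture, and the judge returned no verdict.

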